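Refit the gear cover of a key-cutting machine and fasten its quarter-turn stud

TASK

The gear cover of the key-cutting machine lies on the counter; put it back. Hook the cover's plain lower edge under the retaining lip at the foot of the machine's sloping front while the cover is still tilted up, swing it down flat over the opening, then push its slotted wing stud in and give it a quarter turn clockwise until it springs into its catch. Let go, and leave the other things on and around the machine where they are.

Things in the scene. Friction and masses are not known exactly. Their poses are not given: they have to be found in the camera images.
- cover: Loose grey gear cover, 0.2-0.45 kg: plate 158 (x) by 140 (y) by 4 mm, lying outer face up. Origin on the plate's underside below the grip rib, on the centre line; z out of the outer face. Plate from x = -70 (plain lower edge, the tongue) to +88 mm; stud at x = +58 mm, y = 0. On the counter it stands on its two side flanges, origin 11 mm up.
- rib_top (a point): Middle of the top of the cover's grip rib, 26 mm above the cover's origin (22 mm above the plate's outer face); axes as the cover's. The black rib runs across the plate, 10 mm thick (along x), 64 mm long (along y); pinch it across its thickness to carry the cover.
- tongue (a point): Middle of the cover's lower edge, on the underside of the plate (cover x = -70 mm, y = 0, z = 0); axes as the cover's.
- flange (a point): Upper end of the cover's left side flange at its foot (cover x = +70, y = +55, z = -11 mm). The two flanges run under the plate from x = -40 to +70 mm, 11 mm deep, outer faces at y = +-56 mm at the plate, leaning in 8 degrees towards the foot; they drop into the opening when the cover is swung down.
- stud_top (a point): Middle of the top of the stud's steel wing head, 31.5 mm above the cover's underside while out. Wing: 26 mm long (this frame's y), 10 mm thick (x), 18 mm high, slot along its top, over a 24 mm round flange; pinch it across its thickness. The frame moves with the stud; z out of the face. As found the wing lies across the cover, about parallel to the rib; fastened, along its length.
- stud (a joint): Turn of the stud in the cover, rad: about 0 as found (unlocked, within 0.15), +1.57 after a quarter turn clockwise seen from outside (fastened). Range -0.2 to 1.75; friction 0.03 N m, so it keeps its angle while carried.
- stud_press (a joint): How far the stud is pushed into the cover, m: 0 out, 0.0085 fully in; 3.5 N starts it, 6.5 N is fully in; springs out when let go. With the cover home its cross-pin sits in the receptacle's slot, free for 25 degrees only; pushed in over 7 mm it turns freely past the catch's ridges. Let go at 1.57 rad it springs back to 4 mm, between the ridges of the catch, and stays.
- apron: Sloping front of the machine's gear housing, fixed to it, 22 degrees from level, facing sideways to the robot's left (turned up to 16 degrees). Origin on its face where the cover's origin comes when home; x up the slope (into the machine), z square out of the face; the cover home has the same axes. Opening x = -52 to +75, y = +-58 mm (the flanges have 1.5 mm of play each side).
- lip (a point): Middle of the upper edge of the retaining lip at the foot of the apron, on the lip's underside (apron x = -60, y = 0, z = +9 mm); axes as the apron's. The lip is 3 mm thick and 150 mm wide, 9 mm clear above the face, and reaches down to a stop wall at apron x = -71 mm, which the cover's lower edge meets. A cover tilted up 10 to 15 degrees off the face slides in under it.
- receptacle (a point): Middle of the stud's receptacle in the opening (apron x = +58, y = 0, z = -4 mm), a fixed steel plate 4 mm thick with a slot 28 mm (along y) by 13 mm, through which the stud's cross-pin (22 by 4 mm, 8 mm below the cover's underside) passes; the ridges of the catch are below it. Axes as the apron's.
- machine: The key-cutting machine, fixed, 422 mm deep (x = -132 to +290), 184 wide (y = +-92), 200 high (lamp 300). Origin at counter height under the gear housing, x from its sloping front to its back. Behind the slope a flat deck at 115 mm (x = +33 to +96 mm), then a tray with two vices and cutter up to 190 mm high, and the motor housing. A lever with a ball knob stands 130 mm off centre on its -y side.
- screwdriver: Bystander: screwdriver 190 mm long lying beside the cover (its +y side), origin under its middle.
- brush: Bystander: filings brush 180 mm long lying on the counter, origin under its middle.
- padlock: Bystander: brass padlock lying flat beside the machine (its -y side), about 80 x 48 x 22 mm, origin under its body.
- spray_can: Bystander: upright lubricant can 52 mm across, 160 mm high, beside the machine (its +y side), origin under its middle.
- carton: Bystander: carton of screws 90 x 130 x 55 mm, origin under its middle.
- tape_measure: Bystander: tape measure standing upright, about 65 x 34 x 62 mm, beside the cover (its -y side), origin under its middle.
- key_blank: Bystander: brass key blank 56 mm long, 4 mm thick, lying on the flat deck of the machine above the slope, origin under its middle.
There are look-alikes about, which are no part of the job. Of the things shaped like the cover, the grey one is meant.

How it is judged (in metres and radians):
On the way, in this order (a step that is already met when the one before it is completed fails the run):
1. the cover's lower edge is under the retaining lip (4 mm or more past the lip's edge) while the cover is still tilted up, 4 degrees or more off the face (x of tongue in the frame of apron between -0.078 and -0.064 m and z of tongue in the frame of apron between -0.003 and 0.006 m and y of tongue in the frame of apron between -0.012 and 0.012 m and angle between the z axis of cover and the z axis of apron, either way round above 0.07 rad), for 0.1 s.
2. the cover lies flat on the face over the opening with its edge under the lip (z of cover in the frame of apron between -0.003 and 0.003 m and angle between the z axis of cover and the z axis of apron, either way round below 0.035 rad and angle between the x axis of cover and the x axis of apron, either way round below 0.06 rad and x of tongue in the frame of apron below -0.064 m and x of cover in the frame of apron above -0.006 m and y of cover in the frame of apron between -0.004 and 0.004 m), for 0.2 s.
At the end, for the whole second after the job is handed in: The cover is home and at rest: flat on the sloping face (within 3 mm and 2 degrees), within 4 mm sideways, its lower edge 4 mm or more under the lip; the stud is turned at least 1.3 rad clockwise and has sprung back into its catch (2.5 to 5.5 mm in) (all of step 2 and value of joint stud above 1.3 rad and value of joint stud_press between 0.0025 and 0.0055 m and linear speed of cover below 0.02 m/s); the robot touches nothing.
It fails at once if a bystander (screwdriver, brush, padlock, spray can, carton, tape measure or key blank) is shifted by more than 25 mm (distance of any of screwdriver, brush, padlock, spray_can, carton, tape_measure, key_blank from where it was at the start of the episode above 0.025 m).
It also fails if it takes over 50 s, if anything falls off the work surface, if the arm or the gripper's body presses on something with over 40 N, if the wrist force passes 120 N, or if a joint passes its speed limit or range.

ROBOT

A 6-joint arm with a two-finger parallel gripper is mounted at the origin on the work surface. World frame = base frame: x ahead of the robot, y to its left, z up, the work surface at z = 0. Lengths are in m, angles in degrees, forces in N, time in s.
With the tool pointing down it reaches from about 0.25 to 0.725 m from the base axis. Payload 9.7 kg.
Tool frame: the origin (TCP) lies midway between the tips of the shut fingers; the grasp point (between the pads) lies bot.grasp_offset behind it (bot.grasp_offset is the distance from the TCP to the grasp point, in m); x points along the fingers, y is the direction in which the jaws open and shut, and the axes are right-handed (so a half turn about x gives the same grasp; the last joint's range is limited). The gripper opens to 85 mm and grips with 20 to 120 N. Pads are 22 mm wide; open, the fingers measure 114 mm over their backs; the gripper's body (76 mm by 85 mm) begins 54 mm behind the grasp point. The pads swing forward as they close: fully open they stand 13 mm farther back than shut.
Start: joints at [-63.083, 4.979, 10.078, 95.1, 0, 90], TCP at [0.249, -0.49, 0.231] pointing down, gripper open.
Joint ranges: [-179.16, 179.16], [-48.56, 103.87], [-65.8, 70.77], [-126.05, 130.52], [-82.76, 87.17], [-180, 180]. Speed limits (degrees/s): [127.2, 127.2, 147.25, 180, 180, 180].

INTERFACE

Orientations are given as [roll, pitch, yaw] about the fixed x, y, z axes, in that order (R = Rz(yaw) Ry(pitch) Rx(roll)).
In Python, from workcell import status, camera, bot gives the robot as it stands.
- The arm moves only by the shell command python3 -m jog 'ROWS' [OPENING] [FORCE]. ROWS is text: rows parted by semicolons, each of 4 numbers parted by spaces: the shift along the tool's x, y, z in mm, then the turn about the tool's x in degrees. A call has exactly 8 rows; each row is the pose to reach, as a shift and turn from the pose commanded when the call began, along the tool's axes at that moment; what a row does not reach only later rows make up. A row lasts 1/8 s, in which the tool goes at most 62.5 mm and 10.7 degrees, less where a joint would pass 70% of its speed; a pose out of reach is approached as far as the arm can. A call with a gripper value outside its range is refused whole. OPENING is the opening, from 0 (shut) to 1 (fully open), set as the call begins (- or left out, the last holds). The fingers move at their own pace and stop on an object; FORCE is the grip in N (left out, the last holds). Time passes only in rows, so rows that repeat a pose let the fingers close, or fill a call up. It gives the time, the measured TCP pose, the force and the opening at its end, in the units of the state.
- status.get_obs(): the state, without advancing time (a new reading comes with each control period).
- camera(name): name is "scene" or "side" or "wrist"; returns a dict with "color" (400x640x3 uint8, red, green, blue), "vfov" (degrees; the focal length in pixels is half the picture's height over the tangent of half this angle, whatever the lens; pixels are square), "cx", "cy" (the principal point, pixels), "D" ([k1, k2, p1, p2, k3] as OpenCV has them; the pictures are not rectified), "rvec" (rotation vector, rad) and "tvec" (3), from world to camera coordinates, as OpenCV has them. Camera axes: x right, y down, z forward; pixel columns grow to the right and rows downward; lengths in m; the calibration is good to about 2 mm. A picture is of the moment at which its call begins. There is no depth.
- bot.job_done(): hands the job in, once; it reports no verdict.
The state is a dict: "time": time; "q": joint angles; "qd": joint speeds; "joint_efforts": joint torques, N m; "ee_pos": TCP position; "tcp_rot": TCP orientation; "wrist_force": force on the tool from outside, world axes, zero at the start; "torque": the same for the moment, N m; "opening": finger opening in m.
Only numpy, scipy, OpenCV 4.12 (cv2) and the standard library are available. Lean on these libraries where they do the work, as an engineer would, in place of code of your own. Each camera call takes 0.05 s, during which the arm holds its last target. There are 200 camera calls.

## Working session

There is one attempt and no reset: what is moved stays moved. The work goes in short steps, Python scripts to look and compute and a shell command to move; the robot and the scene stay as the last step left them, time stands still between calls to the robot, and variables do not carry over. Pictures are saved under pics/ and viewed, about 8 in all and at most 12, crops included, and the job is handed in when it is done.

```bash
ls; mkdir -p pics
cat > h.py <<'E'
import numpy as np, cv2, pickle
from scipy.spatial.transform import Rotation as R
from workcell import status, camera, bot
def shot(n,f):
    c=camera(n); cv2.imwrite(f'pics/{f}.png',c['color'][:,:,::-1]); pickle.dump(c,open(f'pics/{f}.pkl','wb')); return c
def load(f): return pickle.load(open(f'pics/{f}.pkl','rb'))
def K(c):
    f=200/np.tan(np.radians(c['vfov'])/2); return np.array([[f,0,c['cx']],[0,f,c['cy']],[0,0,1.]])
def ray(c,uv):
    p=cv2.undistortPoints(np.array(uv,float).reshape(-1,1,2),K(c),np.array(c['D'],float)).reshape(-1,2)
    M=cv2.Rodrigues(np.array(c['rvec'],float))[0]; o=-M.T@np.array(c['tvec'],float).ravel()
    d=np.c_[p,np.ones(len(p))]@M; return o,d/np.linalg.norm(d,axis=1)[:,None]
def onz(c,uv,z):
    o,d=ray(c,uv); return o+d*((z-o[2])/d[:,2])[:,None]
def proj(c,X): return cv2.projectPoints(np.array(X,float).reshape(-1,3),np.array(c['rvec'],float),np.array(c['tvec'],float),K(c),np.array(c['D'],float))[0].reshape(-1,2)
def tri(c1,u1,c2,u2):
    o1,d1=ray(c1,[u1]);o2,d2=ray(c2,[u2]);A=np.c_[d1[0],-d2[0]];s=np.linalg.lstsq(A,o2-o1,rcond=None)[0]
    a=o1+s[0]*d1[0];b=o2+s[1]*d2[0];return (a+b)/2,np.linalg.norm(a-b)
def tool():
    s=status.get_obs(); return np.array(s['ee_pos']),R.from_euler('xyz',s['tcp_rot'],degrees=True).as_matrix()
E
python3 - <<'E'
from h import *
for n in ('scene','side','wrist'):
    c=shot(n,n+'0'); o,_=ray(c,[[320,200]]); print(n,c['vfov'],o)
a=[cv2.imread(f'pics/{n}0.png') for n in ('scene','side')]
print(status.get_obs(),bot.grasp_offset)
E
```

```text
pics
scene 47.049383700895405 [ 0.85625481 -0.5229343   1.22495696]
side 56.63646204190922 [0.23593078 0.61839791 0.71361609]
wrist 70.10514918794277 [ 0.32501961 -0.45182133  0.3734378 ]
{'time': 0.15, 'q': array([-6.30833865e+01,  5.00473176e+00,  1.00453413e+01,  9.51010446e+01,
       -1.29104898e-05,  9.00009732e+01]), 'qd': array([ 0.00310528, -0.13611927,  0.20207651, -0.02307582, -0.02717984,
        0.05975392]), 'joint_efforts': array([-6.74099174e-04, -5.20761538e+01,  4.65046048e+01,  1.38176058e-02,
        1.27489852e-05, -1.95109413e-05]), 'ee_pos': array([ 0.24889871, -0.49025393,  0.23074169]), 'tcp_rot': array([-89.98678693,  89.93956488, 116.92885334]), 'wrist_force': array([ 0.1811265 , -0.43275656, -0.03830957]), 'torque': array([-0.03113776,  0.01665123, -0.01942122]), 'opening': 0.08535673616779761} 0.0187
```

View pics/scene0.png

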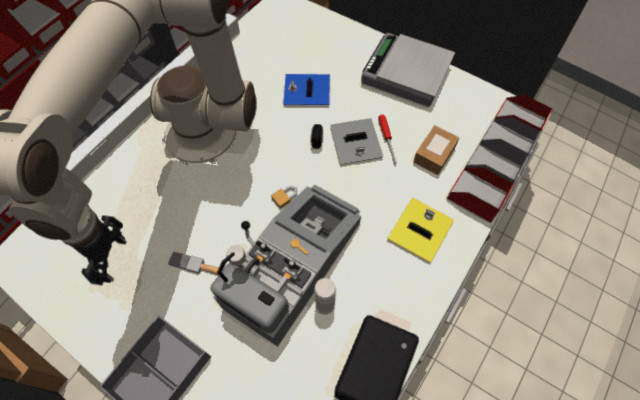

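View pics/side0.png

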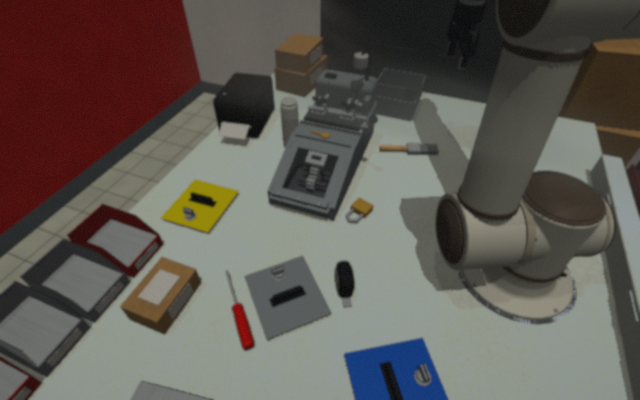

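The scene view shows the grey cover at (357,142), its stud end at about (360,152), and the apron opening at (322,213). In the side view the cover is at (287,296) with the stud at (278,271), and the apron is at (310,175). Next I'll view enlarged crops.

Run:
```python
from h import *
def crop(f,x,y,w,h):
    i=cv2.imread(f'pics/{f}.png')[y:y+h,x:x+w]; return cv2.resize(i,(400,300),interpolation=cv2.INTER_CUBIC)
a=crop('scene0',320,105,80,60);b=crop('side0',227,246,120,90)
c=crop('scene0',270,175,100,75);d=crop('side0',255,115,133,100)
cv2.imwrite('pics/comp0.png',np.vstack([np.hstack([a,b]),np.hstack([c,d])]))
# base position check & rough cover
s=load('scene0');t=load('side0')
for z in (0.0,0.015,.037): print(z,onz(s,[[357,142]],z))
print('rib',tri(s,(355.5,136.5),t,(288,296)))
print('stud',tri(s,(360.5,152),t,(278.5,271)))
```

```text
0.0 [[0.45479027 0.25645798 0.        ]]
0.015 [[0.45970633 0.24691407 0.015     ]]
0.037 [[0.46691656 0.23291633 0.037     ]]
rib (array([0.44402552, 0.25935083, 0.01887503]), np.float64(0.003207577561259229))
stud (array([0.4894886 , 0.21375068, 0.02323586]), np.float64(0.005856868435546911))
```

View pics/comp0.png

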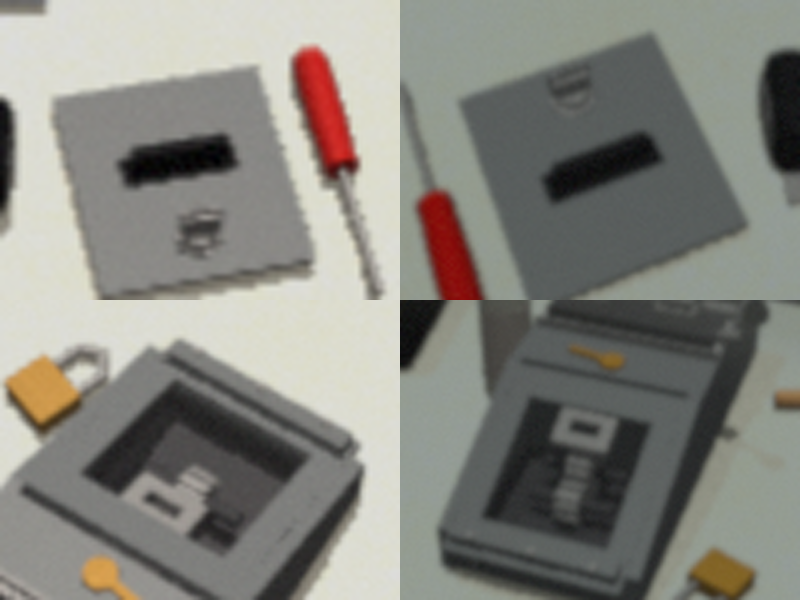

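The scene crop shows the plate's outer corners at (330.6,125), (371.8,118.4), (382.8,157.4) and (339.6,164.4). The side crop has them at (265,335), (331.4,313.8), (303.5,256) and (245,276). The opening's corners are visible in both views, and the key blank lies on the deck.

Run:
```python
from h import *
np.set_printoptions(precision=4,suppress=True)
s=load('scene0');t=load('side0')
S=[(330.6,125),(371.8,118.4),(382.8,157.4),(339.6,164.4)]
T=[(331.4,313.8),(265.1,335.4),(245,276),(303.5,255.9)]
P=onz(s,S,.015);Q=onz(t,T,.015)
print('cover scene\n',P,[np.linalg.norm(P[i]-P[i-1]) for i in range(4)]);print(Q,[np.linalg.norm(Q[i]-Q[i-1]) for i in range(4)])
for p in(P,Q):
    up=(p[2]+p[3])/2;lo=(p[0]+p[1])/2;x=(up-lo)/np.linalg.norm(up-lo);x2=p[2]-p[3];y=p[1]-p[0];print('yaw',np.degrees(np.arctan2(x[1],x[0])),np.degrees(np.arctan2(y[1],y[0])),'origin',p.mean(0)-x*.009)
# opening: upslope-far, up-near, low-near, low-far
S=[(325.5,238.25),(290.75,218),(314.5,195.5),(347.5,215)]
T=[(297.6,147.7),(338.1,156.6),(326.5,195.5),(282.9,188.2)]
A=[]
for a,b in zip(S,T): p,e=tri(s,a,t,b);A.append(p);print(p,e)
A=np.array(A);print([np.linalg.norm(A[i]-A[i-1]) for i in range(4)])
x=(A[0]+A[1]-A[2]-A[3]);x/=np.linalg.norm(x);y=A[0]+A[3]-A[1]-A[2];y/=np.linalg.norm(y);z=np.cross(x,y)
print('x',x,'y',y,'z',z,'orig',A.mean(0)-x*.0115, np.degrees(np.arcsin(x[2])),np.degrees(np.arctan2(x[1],x[0])))
p,Rt=tool();print('tool',p,Rt)
c=load('wrist0');M=cv2.Rodrigues(np.array(c['rvec']))[0];o,_=ray(c,[[320,200]])
print('cam in tool',Rt.T@(o-p),'\n',M@Rt)
```

```text
cover scene
 [[0.3515 0.2561 0.015 ]
 [0.4495 0.356  0.015 ]
 [0.5587 0.2425 0.015 ]
 [0.4602 0.144  0.015 ]] [np.float64(0.1561762922595452), np.float64(0.1399748325399683), np.float64(0.15752899191938538), np.float64(0.13933495436944965)]
[[0.3447 0.2606 0.015 ]
 [0.4488 0.3515 0.015 ]
 [0.5528 0.247  0.015 ]
 [0.4544 0.1486 0.015 ]] [np.float64(0.15677077754664165), np.float64(0.13828476617801758), np.float64(0.14746171349528692), np.float64(0.13918091347711695)]
yaw -46.00330789867731 45.56410805932165 origin [0.4487 0.2561 0.015 ]
yaw -45.376930637174084 41.130363969981104 origin [0.4439 0.2583 0.015 ]
[ 0.5847 -0.1194  0.1021] 0.00041128023466207073
[ 0.4712 -0.1233  0.1016] 0.0039568841377165655
[ 0.4665 -0.0128  0.0587] 0.013455766015385421
[ 0.5816 -0.0069  0.0498] 0.005191165708331424
[np.float64(0.12410925796822134), np.float64(0.11356186596136492), np.float64(0.11861885564990489), np.float64(0.11561435658614717)]
x [ 0.0325 -0.9192  0.3924] y [ 0.9984  0.0426 -0.0363] z [0.0167 0.3929 0.9192] orig [ 0.5256 -0.055   0.0735] 23.102830799731397 -87.978219852757
tool [ 0.2489 -0.4903  0.2307] [[-0.0005  0.4527 -0.8917]
 [ 0.0009 -0.8917 -0.4527]
 [-1.     -0.0011  0.    ]]
cam in tool [-0.1427  0.     -0.0853] 
 [[ 0.0011  1.      0.0006]
 [-0.3233 -0.0002  0.9463]
 [ 0.9463 -0.0012  0.3233]]
```

```bash
python3 -m jog '-25 -42 -38 -7; -50 -84 -76 -14; -75 -126 -114 -21; -100 -168 -152 -28; -100 -210 -190 -35; -100 -252 -228 -42; -100 -294 -266 -49; -100 -336 -304 -56' 1 40
python3 - <<'E'
from h import *
p,Rt=tool();print(status.get_obs()['q'])
d=Rt.T@(np.array([.448,.257,.25])-p);print(d*1000, p)
E
```

```text
time: 1.15
ee_pos: [0.368, -0.0514, 0.3313]
tcp_rot: [80.6, 90.0, -16.3]
wrist_force: [1.5, -0.7, 1.1]
opening: 0.0851
[-7.95439180e+00 -1.52694895e+01  2.80586149e+00  1.08050239e+02
 -3.69039883e-03  8.89134759e+01]
[  81.25043109   42.53788617 -315.79742619] [ 0.36796971 -0.05143465  0.3312548 ]
```

```bash
python3 -m jog '11 6 -45 -7; 23 12 -90 -14; 34 18 -135 -21; 46 24 -180 -28; 58 30 -225 -35; 70 36 -270 -43; 81 42 -316 -51; 81 42 -316 -51'
python3 - <<'E'
from h import *
import time
p,Rt=tool();c=shot('wrist','w1');s=status.get_obs();print(s['ee_pos'],s['tcp_rot'],s['q'])
i=cv2.imread('pics/w1.png');c0=R.from_euler('z',-45.7,degrees=True).as_matrix();o=np.array([.448,.257,.011])
for q in [(0,0,.026),(58,0,31.5),(-70,70,4),(-70,-70,4),(88,70,4),(88,-70,4)]:
    X=np.array(q,float)/1000; X[2]=X[2] if X[2]>.005 or q[2]==4 else .026
    u=proj(c,o+c0@X)[0];print(q,u);cv2.drawMarker(i,tuple(int(v) for v in u),(0,0,255),0,8)
cv2.imwrite('pics/w1m.png',i)
E
```

```text
time: 2.15
ee_pos: [0.4484, 0.2573, 0.2481]
tcp_rot: [-108.7, 89.8, -154.6]
wrist_force: [-0.9, 0.1, 0.5]
opening: 0.0854
[0.44821861 0.25600427 0.24909954] [-101.8960746    89.85844097 -147.89677566] [ 2.97364817e+01  8.95550175e-01  7.81619494e+00  9.70620830e+01
 -5.84577403e-03  7.57371900e+01]
(0, 0, 0.026) [319.40406826 166.61863794]
(58, 0, 31.5) [319.57686318 210.6827496 ]
(-70, 70, 4) [374.65358799 108.34052185]
(-70, -70, 4) [263.9476664  108.68185612]
(88, 70, 4) [368.34359369 222.7420656 ]
(88, -70, 4) [271.27024167 222.92556645]
```

View pics/w1m.png

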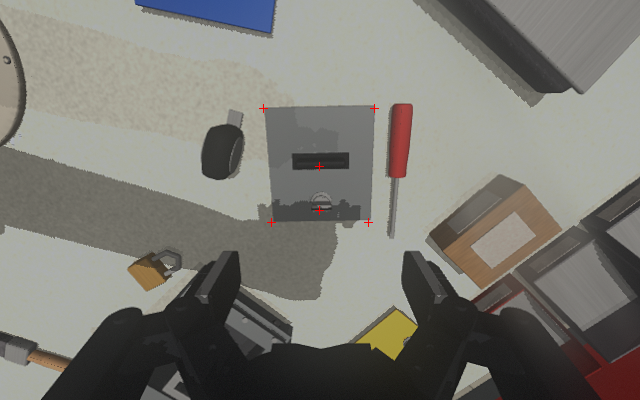

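The wrist view shows the cover with corners near (265,108), (375,106), (370,221) and (273,222), matching my prediction within 2 px. The rib is at (320,160) and the stud at (320,203). I'll check the rib and stud more closely by mask.

Run:
```python
from h import *
np.set_printoptions(precision=4,suppress=True)
c=load('w1');g=cv2.cvtColor(c['color'],cv2.COLOR_RGB2GRAY)
print(g[145:176,320]);print(g[163,285:298],g[163,343:356])
print(g[188:216,320])
P=onz(c,[(265,108),(375,106),(370,221),(273,222)],.015)
print([np.linalg.norm(P[i]-P[i-1]) for i in range(4)])
up=(P[2]+P[3])/2;lo=(P[0]+P[1])/2;x=(up-lo);y=P[1]+P[2]-P[0]-P[3];x/=np.linalg.norm(x);print('yaw',np.degrees(np.arctan2(x[1],x[0])),np.degrees(np.arctan2(y[1],y[0])),P.mean(0)-x*.009)
i=cv2.imread('pics/w1.png')[95:235,250:390];cv2.imwrite('pics/w1z.png',cv2.resize(i,(560,560),interpolation=cv2.INTER_CUBIC))
```

```text
[106 106 106 106 105 106 107  93  60  49  51  51  47  44  43  42  47  51
  55  52  48  47  43  44 103 114 112 112 112 111 111]
[111 112 113 112 113 113 117  77  48  51  45  48  55] [ 55  48  46  50  50  47 105 115 114 114 113 112 113]
[111 111 111 103 125 132 125  81 113 131 133 133 125  84  67  69  61 108
  94  84  56  45  79  80  73  73  72  71]
[np.float64(0.15737188724630571), np.float64(0.13890415499376316), np.float64(0.1581090065555209), np.float64(0.13966671212285714)]
yaw -45.125699538445396 44.97636331549668 [0.4477 0.2595 0.015 ]
```

View pics/w1z.png

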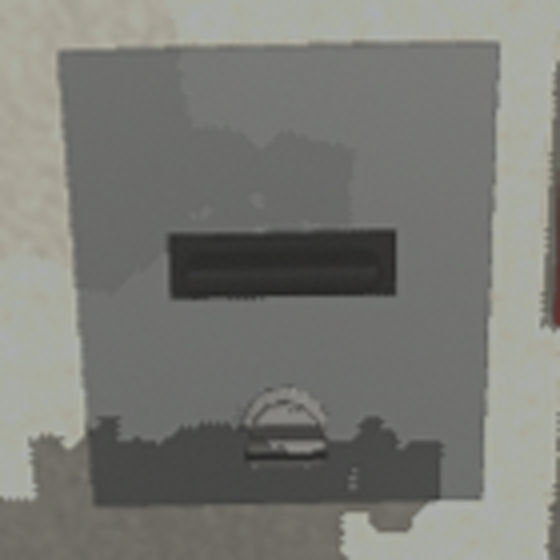

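The zoom confirms the rib and wing are parallel and the plate is lit with no surprises; the rib spans 292–348 px and its back top edge is at row 169. I'll grip the rib by its ends, across its 64 mm length. The tool only ever points down, and that grip lets the cover pivot in tilt.

```bash
cat >> h.py <<'E'
def to(X,yaw):
    p,Rt=tool();d=Rt.T@(np.array(X)-p)*1000;cy=np.degrees(np.arctan2(Rt[1,1],Rt[0,1]));t=-(yaw-cy);t=(t+180)%360-180
    print('rows',d.round(1),'turn',round(t,1),'p',p.round(4),'yaw',cy.round(1),'F',np.round(status.get_obs()['wrist_force'],1))
E
python3 -c "
from h import *
to([.447,.259,.019],44.9)"
```

```text
rows [230.1   1.8  -2.9] turn -0.9 p [0.4482 0.256  0.2491] yaw 44.0 F [-0.  -1.2 -0.6]
```

```bash
python3 -m jog '50 1 -2 -1; 100 2 -3 -1; 150 2 -3 -1; 185 2 -3 -1; 205 2 -3 -1; 220 2 -3 -1; 230 2 -3 -1; 230 2 -3 -1'; python3 -m jog '0 0 0 0; 0 0 0 0; 0 0 0 0; 0 0 0 0; 0 0 0 0; 0 0 0 0; 0 0 0 0; 0 0 0 0' 0.6 40;  python3 -c "
from h import *
c=shot('wrist','w2');to([.447,.259,.25],44.9)
cv2.imwrite('pics/w2z.png',cv2.imread('pics/w2.png')[:,120:520])"
```

```text
time: 3.2
ee_pos: [0.4479, 0.2585, 0.0202]
tcp_rot: [-101.9, 90.0, -147.0]
wrist_force: [0.4, -0.5, 0.2]
opening: 0.0849
time: 4.2
ee_pos: [0.4484, 0.2589, 0.0216]
tcp_rot: [65.7, 89.9, 20.6]
wrist_force: [-1.9, -1.5, 6.2]
opening: 0.0619
rows [-228.4   -0.6   -0.9] turn 0.0 p [0.4483 0.2589 0.0216] yaw 44.9 F [-1.6 -1.8  5.4]
```

View pics/w2z.png

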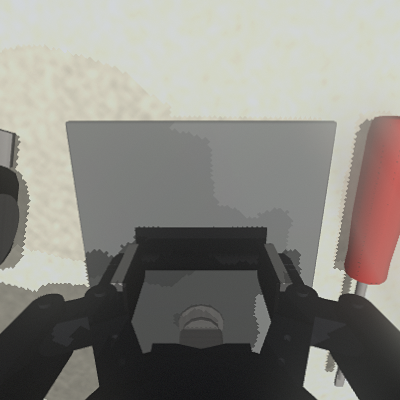

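The pads are at both ends of the rib and the opening reads 62 mm. Before carrying, I need the apron measured better than the far cameras allow, so I'll let go and look at it from above first.

```bash
python3 -m jog '0 0 0 0; 0 0 0 0; 0 0 0 0; -50 0 0 0; -100 0 0 0; -150 0 0 0; -200 0 0 0; -250 0 0 0' 1; python3 -c "
from h import *
to([.525,-.03,.30],2)"
```

```text
time: 5.25
ee_pos: [0.4478, 0.2587, 0.272]
tcp_rot: [72.7, 90.0, 27.7]
wrist_force: [0.8, 0.6, 0.4]
opening: 0.0851
rows [ -28.  -149.1  258.9] turn 42.9 p [0.4478 0.2587 0.272 ] yaw 44.9 F [0.8 0.6 0.4]
```

```bash
python3 -m jog '-5 -24 42 7; -10 -48 84 14; -15 -72 126 21; -20 -96 168 28; -24 -120 210 35; -28 -140 245 41; -28 -149 259 43; -28 -149 259 43'; python3 -c "
from h import *
c=shot('wrist','w3');to([.525,-.03,.30],2)
cv2.imwrite('pics/w3z.png',cv2.resize(cv2.imread('pics/w3.png')[60:300,160:480],(800,600),interpolation=cv2.INTER_CUBIC))"
```

```text
time: 6.25
ee_pos: [0.5254, -0.0303, 0.2979]
tcp_rot: [-111.7, 90.0, 160.2]
wrist_force: [-0.5, 1.0, 0.1]
opening: 0.0854
rows [-2.  -0.2  0.5] turn -0.0 p [ 0.5252 -0.0295  0.298 ] yaw 2.0 F [ 0.2 -0.   0.4]
```

View pics/w3z.png

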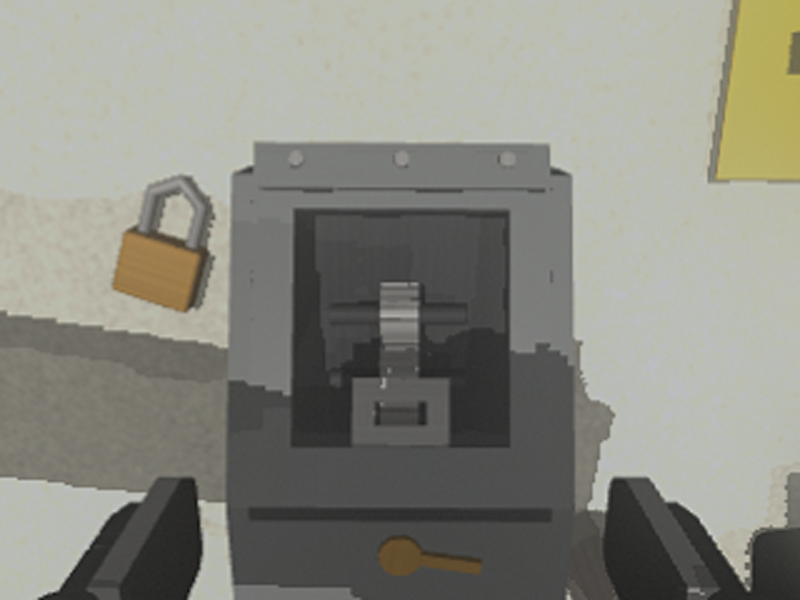

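The wrist view squarely shows the opening, with zoomed corners at (294,209), (510,209), (510,446) and (291,446). The lip's upper edge is at row 188 (columns 254–550), and the receptacle slot is around (400,414). At tool yaw 2° everything looks square.

Run:
```python
from h import *
np.set_printoptions(precision=4,suppress=True)
c=load('w3');f=lambda L:np.array(L,float)/2.5+[160,60]-.3
uv=f([(294,209),(510,209),(510,446),(291,446)])
g=cv2.cvtColor(c['color'],cv2.COLOR_RGB2GRAY)
sp=cv2.cornerSubPix(g,uv.astype(np.float32).reshape(-1,1,2),(4,4),(-1,-1),(3,50,.01)).reshape(-1,2);print(uv,sp)
obj=np.array([(-52,-58,0),(-52,58,0),(75,58,0),(75,-58,0)])/1e3
M=cv2.Rodrigues(np.array(c['rvec']))[0];t=np.array(c['tvec']).ravel()
for u in (uv,sp.astype(float)):
  n,rs,ts,e=cv2.solvePnPGeneric(obj,u.reshape(-1,1,2),K(c),np.array(c['D'],float),flags=cv2.SOLVEPNP_IPPE)
  for r,tt,ee in zip(rs,ts,e):
    A=M.T@cv2.Rodrigues(r)[0];o=M.T@(tt.ravel()-t);print('o',o,'x',A[:,0],'y',A[:,1],'slope',np.degrees(np.arcsin(A[2,0])),'yawy',np.degrees(np.arctan2(A[1,1],A[0,1])),ee)
# model with slope 22 for a few origin heights: cast opening lines onto planes
ya=np.radians(2);
for z0 in (.066,.070,.074,.078):
  best=None
  yc=-.055
  for k in range(20):
    A=R.from_euler('ZY',[-88,-22],degrees=True).as_matrix()
    o,d=ray(c,uv);O=np.array([.525,yc,z0]);nrm=A[:,2];P=o+d*(((O-o)@nrm)/(d@nrm))[:,None]
    L=(P-O)@A; yc-= -0 if 0 else 0; s=(L[2:,0].mean()+L[:2,0].mean())/2-.0115; yc-=s*np.cos(np.radians(22)); 
  print(z0,'yc',yc,'L',L.round(4).tolist())
```

```text
[[277.3 143.3]
 [363.7 143.3]
 [363.7 238.1]
 [276.1 238.1]] [[277.143  142.9506]
 [363.3486 143.7161]
 [363.5106 238.545 ]
 [275.8044 238.3734]]
o [ 0.5264 -0.052   0.0749] x [ 0.0233 -0.9102  0.4135] y [0.9975 0.0488 0.0512] slope 24.422599447317545 yawy 2.79928828079676 [0.4004]
o [ 0.5274 -0.0533  0.0783] x [ 0.025  -0.9797  0.1989] y [ 0.9984  0.0143 -0.0554] slope 11.472818923555787 yawy 0.8186555842799513 [0.9183]
o [ 0.5264 -0.0528  0.0753] x [ 0.0241 -0.936   0.3513] y [0.9994 0.0312 0.0144] slope 20.566001359478573 yawy 1.7870809379575543 [0.2063]
o [ 0.5267 -0.0533  0.0766] x [ 0.0248 -0.9639  0.2651] y [ 0.9996  0.0213 -0.0159] slope 15.375726061132363 yawy 1.2230768532673113 [0.5729]
0.066 yc -0.05530104110470911 L [[-0.0536, -0.0572, 0.0], [-0.0533, 0.062, -0.0], [0.0766, 0.0606, -0.0], [0.0763, -0.058, -0.0]]
0.07 yc -0.05400640961158753 L [[-0.0529, -0.0566, -0.0], [-0.0526, 0.0613, -0.0], [0.0759, 0.0599, -0.0], [0.0756, -0.0574, 0.0]]
0.074 yc -0.05271177811846594 L [[-0.0522, -0.056, -0.0], [-0.0519, 0.0606, -0.0], [0.0751, 0.0592, 0.0], [0.0749, -0.0568, 0.0]]
0.078 yc -0.05141714662534435 L [[-0.0515, -0.0553, 0.0], [-0.0512, 0.0599, -0.0], [0.0744, 0.0586, -0.0], [0.0742, -0.0562, 0.0]]
```

Apron: origin ≈ (0.5268, -0.0527, 0.0747), slope 22°, y-yaw ≈ 1.5°. The opening measures 127×117 mm, which fits the stated sizes. Now back to regrasp and lift.

```bash
python3 -m jog '4 -11 -48 -7; 8 -22 -96 -14; 12 -33 -144 -21; 16 -44 -192 -28; 20 -55 -240 -35; 24 -62 -275 -41; 24 -67 -291 -43; 24 -67 -291 -43' 1; python3 -c "
from h import *
to([.4475,.259,.0195],44.9)"
```

```text
time: 7.3
ee_pos: [0.4478, 0.2598, 0.2744]
tcp_rot: [-88.0, 90.0, -132.9]
wrist_force: [-0.4, -0.9, 0.9]
opening: 0.0854
rows [254.9  -0.8   0.4] turn 0.1 p [0.4478 0.2598 0.2744] yaw 45.0 F [-0.4 -0.9  0.9]
```

```bash
python3 -m jog '50 0 0 0; 100 -1 0 0; 150 -1 0 0; 200 -1 0 0; 235 -1 0 0; 255 -1 0 0; 255 -1 0 0; 255 -1 0 0' 1;python3 -m jog '0 0 0 0; 0 0 0 0; 0 0 0 0; 0 0 0 0; 0 0 0 0; 0 0 0 0; -10 0 0 0; -30 0 0 0' 0.6 40; python3 -m jog '-30 0 0 0; -60 0 0 0; -90 0 0 0; -120 0 0 0; -150 0 0 0; -160 0 0 0; -160 0 0 0; -160 0 0 0'; python3 -c "
from h import *
for n in('wrist','side'):c=shot(n,n+'4')
to([.53,.08,.19],1.5)
a=cv2.imread('pics/wrist4.png');b=cv2.imread('pics/side4.png')
cv2.imwrite('pics/c4.png',np.vstack([cv2.resize(a[:300,130:530],(400,300)),cv2.resize(b[140:365,120:420],(400,300))]))"
```

```text
time: 8.3
ee_pos: [0.4486, 0.2578, 0.0206]
tcp_rot: [71.3, 89.9, 26.1]
wrist_force: [-0.1, 0.3, 0.0]
opening: 0.0856
time: 9.3
ee_pos: [0.4473, 0.2577, 0.0492]
tcp_rot: [-107.4, 89.9, -152.5]
wrist_force: [-0.3, -0.6, -3.3]
opening: 0.0623
time: 10.3
ee_pos: [0.4475, 0.2578, 0.2079]
tcp_rot: [-105.0, 89.9, -150.1]
wrist_force: [-0.3, 0.4, -3.4]
opening: 0.0625
rows [ 18.1 -67.1 184.2] turn 43.4 p [0.4475 0.2578 0.208 ] yaw 44.9 F [ 1.  -0.3 -3.6]
```

View pics/c4.png

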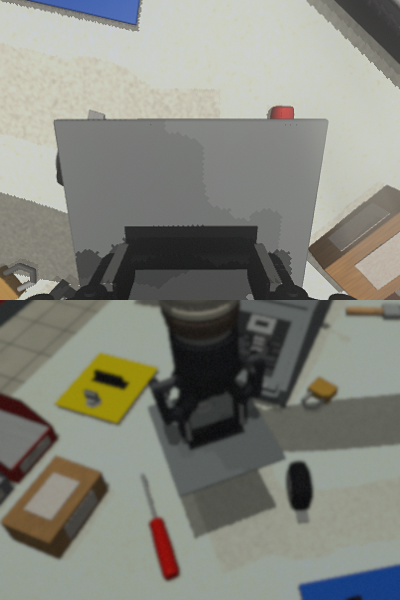

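The cover is lifted at 3.4 N (about 0.35 kg) and still level in the grip, with its tongue edge at row 120. Next I'll tilt it in the grip by pressing its stud-end flanges down on the fixed lip of the machine.

```bash
python3 -c "
from h import *
to([.5235,.070,.13],1.5)"
```

```text
rows [ 78.1 -78.7 186.7] turn 43.4 p [0.4475 0.2578 0.208 ] yaw 44.9 F [ 1.  -0.3 -3.6]
```

```bash
python3 -m jog '8 -11 27 6; 18 -22 54 12; 30 -33 81 18; 42 -44 108 24; 54 -55 135 31; 66 -67 160 37; 78 -79 187 43.4; 78 -79 187 43.4'; python3 -c "
from h import *
to([.5233,.080,.051],1.5)"
```

```text
time: 11.4
ee_pos: [0.5235, 0.0683, 0.1294]
tcp_rot: [-78.8, 89.8, -167.4]
wrist_force: [0.1, -0.2, -3.1]
opening: 0.0627
rows [ 78.4   0.3 -11.8] turn -0.2 p [0.5235 0.0683 0.1294] yaw 1.3 F [ 0.1 -0.2 -3.1]
```

```bash
python3 -m jog '12 0 0 0; 24 0 -1 0; 36 0 -3 0; 42 0 -4 0; 47 0 -5 0; 52 0 -6 0; 56 0 -7 0; 60 0 -8 0'; python3 -c "
from h import *
to([.5233,.080,.051],1.5)
c=shot('wrist','w5');g=cv2.cvtColor(c['color'],cv2.COLOR_RGB2GRAY);s=cv2.Sobel(cv2.GaussianBlur(g,(1,5),0),cv2.CV_32F,0,1)
for col in(270,300,340,370): r=np.argsort(s[40:215,col])[:3]+40;print(col,r,s[r,col])
d=load('wrist4');g=cv2.cvtColor(d['color'],cv2.COLOR_RGB2GRAY);print(g[112:130,321])"
```

```text
time: 12.4
ee_pos: [0.524, 0.0789, 0.0721]
tcp_rot: [150.0, 89.9, 61.6]
wrist_force: [-2.5, 5.5, 2.1]
opening: 0.0626
rows [21.1 -0.7 -1.1] turn 0.1 p [0.524  0.0789 0.0721] yaw 1.6 F [-2.5  5.5  2.1]
270 [124 125 123] [-156. -120. -112.]
300 [125 124 126] [-164. -142.  -78.]
340 [125 124 123] [-170. -164.  -81.]
370 [125 124 126] [-179. -161.  -84.]
[197 199 199 196 193 194 154 116 121 129 133 132 132 132 133 132 132 132]
```

```bash
python3 -m jog '3 0 0 0; 6 0 0 0; 9 0 0 0; 12 0 0 0; 15 0 0 0; 18 0 0 0; 21 0 0 0; 21 0 0 0'
cat >> h.py <<'E'
from scipy.optimize import least_squares
def tilt(c,row,wid=None):
    """tilt (deg, stud end up +) of cover from row of tongue's upper edge; pivot = TCP +10.5mm back, 1mm off"""
    p,Rt=tool();out=[]
    for th in np.arange(-10,60,.5):
        t=np.radians(th);v=np.array([-71-0,0,-16.])/1e3  # cover x,y,z from pivot to tongue top edge
        h=v[0]*np.cos(t)-v[2]*np.sin(t);u=v[0]*np.sin(t)+v[2]*np.cos(t)
        P=p+Rt@np.array([-.0105-u,0,h]); out.append(proj(c,P)[0][1])
    return np.interp(row,out,np.arange(-10,60,.5)) if out[-1]>out[0] else np.interp(-row,-np.array(out),np.arange(-10,60,.5))
E
python3 -c "
from h import *
c=shot('wrist','w6');g=cv2.cvtColor(c['color'],cv2.COLOR_RGB2GRAY);s=cv2.Sobel(cv2.GaussianBlur(g,(1,5),0),cv2.CV_32F,0,1)
for col in(270,300,340,370): r=np.argsort(s[40:215,col])[:3]+40;print(col,r,s[r,col])
for r in (118,124.5,140,150,160): print(r,tilt(c,r))
to([.5233,.080,.051],1.5)
cv2.imwrite('pics/w6z.png',cv2.imread('pics/w6.png')[:300,130:530])
"
```

```text
time: 13.45
ee_pos: [0.5247, 0.0791, 0.0513]
tcp_rot: [133.4, 89.8, 44.9]
wrist_force: [-0.4, 7.7, 2.8]
opening: 0.0623
270 [140 139 141] [-164. -152.  -93.]
300 [140 139 141] [-148. -113. -109.]
340 [140 141 139] [-155. -130. -106.]
370 [141 140 139] [-155. -150.  -82.]
118 -10.0
124.5 -2.466071423214286
140 21.719175416311014
150 31.320935412539484
160 39.80685072757701
rows [ 0.4 -1.4 -1. ] turn 0.1 p [0.5247 0.0791 0.0514] yaw 1.6 F [-0.2  7.7  3. ]
```

View pics/w6z.png

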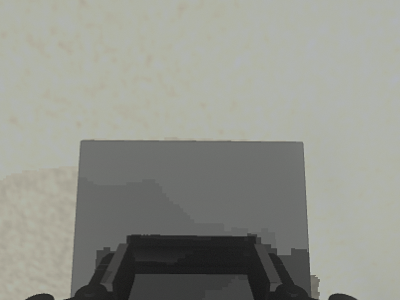

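The view shows the cover tilted, tongue edge at row 140, 223 px wide against 273 px when level. I'll solve the tongue's position in the tool frame from row and width for both pictures.

```bash
cat >> h.py <<'E'
def edge(c,row,l,r,p,Rt):
    "tongue upper edge mid in tool frame (mm) from its end pixels, known length 140"
    o,d=ray(c,[(l,row),(r,row)]);d=d@Rt;o=Rt.T@(o-p)
    k=140e-3/np.linalg.norm(d[1]/d[1]@[1,0,0] if 0 else d[1]-d[0])
    return (o+k*d.mean(0))*1e3
E
python3 - <<'E'
from h import *
np.set_printoptions(precision=2,suppress=True)
def ends(c,row):
    g=cv2.cvtColor(c['color'],cv2.COLOR_RGB2GRAY).astype(float)[row+3:row+7].mean(0);b=np.diff(g);
    return np.argsort(b[170:260])[:2]+170,np.argsort(-b[380:480])[:2]+380
for f,row,p,Rt in(('wrist4',118.5,None,None),('w6',140.,None,None)):
    c=load(f);print(f,ends(c,int(row)))
p,Rt=tool()  # camera is fixed to tool; recompute cam pose per picture from its own tvec via fixed offset
M0=cv2.Rodrigues(np.array(load('w6')['rvec']))[0];print(M0@Rt)
c=load('w6');
for l,r in((210,433),(209.5,433.5)): print('tilted',edge(c,140,l,r,p,Rt))
for l,r in((184.5,457.5),(185,458)): print('level',edge(c,118.5,l,r,p,Rt))
E
```

```text
wrist4 (array([183, 182]), array([457, 458]))
w6 (array([209, 210]), array([433, 432]))
[[-0.    1.    0.  ]
 [-0.32 -0.    0.95]
 [ 0.95  0.    0.32]]
tilted [ 37.42   1.99 -59.15]
tilted [ 36.61   1.99 -59.26]
level [  7.82   1.69 -74.24]
level [  7.82   1.9  -74.24]
```

Tilt is about 26° (only 4° off the face), so I'll press a little further for margin.

```bash
python3 -m jog '0 0 1 0; 0 0 2 0; 0 0 3 0; 0 0 5 0; 1 0 7 0; 1 0 7 0; 1 0 7 0; -3 0 4 0'
cat >> h.py <<'E'
def meas(f):
    c=shot('wrist',f);g=cv2.cvtColor(c['color'],cv2.COLOR_RGB2GRAY);s=cv2.Sobel(cv2.GaussianBlur(g,(1,5),0),cv2.CV_32F,0,1)
    rows=[np.argmin(s[100:200,k])+100 for k in range(260,380,10)];row=int(np.median(rows))
    b=np.diff(g[row+3:row+7].astype(float).mean(0));l=np.argmin(b[170:260])+170.5;r=np.argmax(b[380:480])+380.5
    p,Rt=tool();e=edge(c,row,l,r,p,Rt);print('rows',rows,'ends',l,r,'tongue tool',e.round(1))
E
python3 -c "
from h import *
meas('w7');to([.5254,.05,.13],1.5)"
```

```text
time: 14.5
ee_pos: [0.5247, 0.0741, 0.0542]
tcp_rot: [87.4, 89.9, -1.0]
wrist_force: [1.1, -0.2, -0.2]
opening: 0.0626
rows [np.int64(138), np.int64(138), np.int64(138), np.int64(138), np.int64(138), np.int64(138), np.int64(138), np.int64(138), np.int64(138), np.int64(138), np.int64(139), np.int64(138)] ends 209.5 433.5 tongue tool [ 37.3   2.  -60.2]
rows [-75.5   0.3  24.3] turn 0.0 p [0.5246 0.0743 0.0546] yaw 1.5 F [ 0.4  2.4 -1.2]
```

```bash
python3 -m jog '1 0 1 0; 2 0 3 0; 3 0 4 0; 4 0 6 0; 5 0 7 0; 6 0 8 0; 6 0 8 0; 6 0 8 0';python3 -c "
from h import *
meas('w8');to([.5254,.05,.13],1.5)"
```

```text
time: 15.55
ee_pos: [0.5246, 0.0678, 0.0481]
tcp_rot: [159.5, 89.7, 71.1]
wrist_force: [-0.4, 13.2, 3.3]
opening: 0.0623
rows [np.int64(145), np.int64(145), np.int64(145), np.int64(145), np.int64(145), np.int64(145), np.int64(145), np.int64(145), np.int64(146), np.int64(146), np.int64(146), np.int64(145)] ends 214.5 428.5 tongue tool [ 43.9   2.  -55. ]
rows [-82.    0.4  17.5] turn 0.1 p [0.5246 0.0678 0.048 ] yaw 1.6 F [-1.  14.   4.7]
```

Tilt is now about 32° (about 10° off the face). I'll lift straight up, move over the apron and hover.

```bash
python3 -m jog '-30 0 0 0; -60 0 0 0; -90 0 0 0; -100 0 30 0; -100 1 60 0; -100 1 90 0; -95 1 110 0; -90 1 110 0';python3 -c "
from h import *
meas('w9');to([.5254,-.0501,.111],1.5)"
```

```text
time: 16.6
ee_pos: [0.5277, -0.0455, 0.1364]
tcp_rot: [-73.9, 89.9, -162.6]
wrist_force: [0.2, -0.3, -4.9]
opening: 0.0622
rows [np.int64(110), np.int64(110), np.int64(110), np.int64(110), np.int64(110), np.int64(110), np.int64(110), np.int64(110), np.int64(110), np.int64(110), np.int64(110), np.int64(110)] ends 216.5 417.5 tongue tool [ 63.1  -0.4 -75.3]
rows [24.7 -2.1  5.4] turn -0.1 p [ 0.5274 -0.0446  0.1357] yaw 1.4 F [-0.2  0.7 -4.7]
```

```bash
python3 -c "
from h import *
shot('side','s9')
a=cv2.resize(cv2.imread('pics/w9.png')[60:285,170:470],(800,600),interpolation=cv2.INTER_CUBIC);b=cv2.resize(cv2.imread('pics/s9.png')[60:240,220:460],(400,300))
v=np.zeros((600,800,3),np.uint8);v[:300,:400]=cv2.resize(a,(400,300));v[:300,400:]=b;cv2.imwrite('pics/c9.png',v[:300]);cv2.imwrite('pics/c9.png',np.hstack([cv2.resize(a,(480,360)),cv2.copyMakeBorder(cv2.resize(b,(320,240)),0,120,0,0,0)]))"
```

```text
(no output)
```

View pics/c9.png

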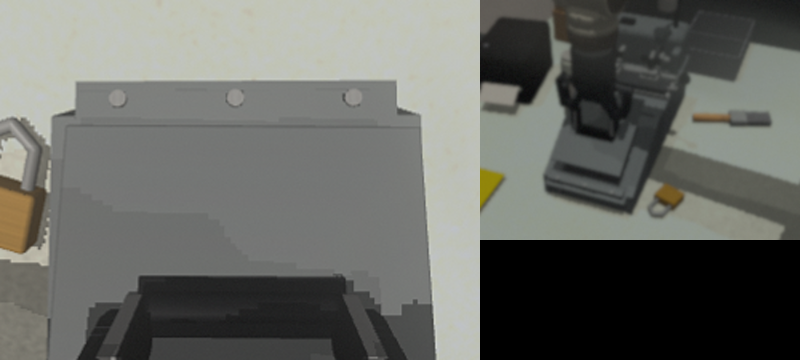

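The image (row 138, about 221 px wide) shows the tilt relaxed to about 25–26°, and the cover sits about 2.4 mm right of the lip's centre. I'll go in as it is: flange ends resting above the opening give 4.5°. Once the tongue is under the lip I'll lift to increase the tilt.

```bash
python3 -m jog '8 -2.4 6 0; 16 -2.4 12 0; 24 -2.4 13 0; 29 -2.4 13 0; 31 -2.4 14 0; 33 -2.4 15 0; 35 -2.4 16 0; 37 -2.4 16 0'; python3 -c "
from h import *
to([.5249,-.06,.0999],1.5)"
```

```text
time: 17.7
ee_pos: [0.5261, -0.0602, 0.1003]
tcp_rot: [86.9, 90.0, -1.6]
wrist_force: [-0.3, -1.0, -2.8]
opening: 0.0623
rows [ 0.4 -1.2 -0.2] turn 0.0 p [ 0.5261 -0.0602  0.1003] yaw 1.5 F [-0.3 -1.  -2.8]
```

```bash
python3 -m jog '1 -0.8 0 0; 2 -0.8 0 0; 3 -0.8 -1 0; 3.5 -0.8 -2.5 0; 4 -0.8 -4 0; 4.5 -0.8 -5 0; 5 -0.8 -6 0; 5 -0.8 -6 0'; python3 -c "
from h import *
to([.5249,-.06,.0999],1.5)
c=shot('wrist','w10');g=cv2.cvtColor(c['color'],cv2.COLOR_RGB2GRAY)
for k in (260,300,345,380): print(k,g[100:165,k])"
```

```text
time: 18.7
ee_pos: [0.525, -0.0541, 0.0952]
tcp_rot: [-106.2, 90.0, 165.3]
wrist_force: [-0.3, 0.8, -3.5]
opening: 0.0624
rows [-4.7 -0.3  5.9] turn 0.0 p [ 0.525  -0.0541  0.0952] yaw 1.5 F [-0.3  0.8 -3.5]
260 [138 131 132 132 134 132 134 132 133 132 132 133 133 132 132 133 133 132
 133 132 132 133 133 132 132 132 132 133 132 132 132 132 133 132 132 134
 135  98  82 107 123 124 125 124 125 125 124 124 123 125 124 124 124 124
 125 124 124 125 125 124 124 124 123 125 125]
300 [137 132 132 132 132 132 133 132 131 133 133 133 132 133 134 133 132 134
 132 132 132 132 132 133 132 134 133 132 133 133 133 133 134 132 134 135
 135  94  80 113 124 124 124 123 124 123 124 124 124 125 124 123 124 123
 123 124 123 124 124 124 125 124 124 124 124]
345 [137 132 133 133 132 132 131 133 134 132 133 131 133 133 133 132 132 132
 132 132 133 132 132 133 132 132 132 133 131 132 132 132 132 132 132 133
 135  96  70  81 117 125 125 125 125 124 125 124 125 124 123 123 124 123
 124 124 123 124 123 125 124 124 125 124 123]
380 [127 132 131 133 133 132 132 132 132 130 132 132 130 130 130 131 132 131
 132 131 131 131 131 131 132 131 131 131 132 131 131 130 130 130 130 132
 135  97  78 100 122 125 124 125 124 124 124 123 124 124 124 124 123 124
 123 124 124 124 125 124 125 125 124 123 124]
```

```bash
python3 -m jog '0.5 0 -1 0; 0.8 0 -2 0; 1.2 0 -3 0; 1.6 0 -4 0; 2 0 -5 0; 2 0 -5 0; 2 0 -5 0; 2 0 -5 0'; python3 -c "
from h import *
to([.5249,-.06,.0999],1.5)
c=shot('wrist','w11');g=cv2.cvtColor(c['color'],cv2.COLOR_RGB2GRAY)
for k in (260,345): print(k,g[128:165,k])
g=g.astype(int);print('cols row 145',g[145,200:216],g[145,425:440]);print('lip row 120',g[120,205:235],g[120,410:436])"
```

```text
time: 19.75
ee_pos: [0.525, -0.0492, 0.0933]
tcp_rot: [98.3, 90.0, 9.8]
wrist_force: [-0.9, -1.6, -3.6]
opening: 0.0624
rows [-6.6 -0.4 10.8] turn 0.0 p [ 0.525  -0.0492  0.0933] yaw 1.5 F [-0.9 -1.6 -3.6]
260 [131 130 131 130 131 131 130 132 131 132 131 131 132 131 132 132 133 124
  88 102 122 124 124 122 122 123 122 123 123 125 122 123 123 123 123 123
 123]
345 [132 132 131 132 131 131 132 131 132 131 130 131 131 133 132 131 132 123
  88  69 114 124 121 123 122 122 123 123 122 123 122 123 123 123 123 122
 122]
cols row 145 [132 133 133 133 132 133 132 132 133 134 128 123 123 123 123 124] [116 116 116 117 118 118 119 118 119 121 121 122 121 122 123]
lip row 120 [130 130 131 129 130 131 130 130 130 130 130 132 130 131 131 131 131 146
 157 153 152 150 152 155 154 153 151 150 153 156] [151 154 155 155 153 151 151 152 154 144 133 133 133 133 134 134 133 135
 135 136 136 136 136 136 137 137]
```

The lip's edge (row 145) now covers the tongue, whose known line in the tool frame is row 138, so the tongue is about 4.5 mm under. I'll slide 2 mm further, then lift the rib so the lip tilts the cover up.

```bash
python3 -m jog '0.4 0 -1 0; 0.7 0 -2 0; -1 0 -3 0; -3 0 -4.5 0; -5 0 -6 0; -7 0 -7 0; -8 0 -8 0; -8 0 -8 0'; python3 -c "
from h import *
to([.5249,-.06,.0999],1.5)
c=shot('wrist','w12');g=cv2.cvtColor(c['color'],cv2.COLOR_RGB2GRAY);shot('side','s12')
for k in (260,345): print(k,g[128:175,k])
a=cv2.resize(cv2.imread('pics/w12.png')[60:285,170:470],(480,360),interpolation=cv2.INTER_CUBIC)
b=cv2.resize(cv2.imread('pics/s12.png')[100:220,260:360],(300,360),interpolation=cv2.INTER_CUBIC)
cv2.imwrite('pics/c12.png',np.hstack([a,b]))"
```

```text
time: 20.8
ee_pos: [0.5245, -0.0412, 0.101]
tcp_rot: [-78.7, 90.0, -167.1]
wrist_force: [-0.1, -0.7, -9.6]
opening: 0.0626
rows [ 1.1 -0.1 18.8] turn 0.0 p [ 0.5245 -0.0412  0.101 ] yaw 1.5 F [-0.1 -0.7 -9.6]
260 [130 130 129 129 128 130 129 130 129 129 130 130 130 130 130 130 130 129
 130 131 130 129 129 130 130 131 132 133 110 101 114 118 116 116 116 117
 116 117 117 118 116 116 117 117 117 116 116]
345 [129 130 129 129 130 130 130 129 128 129 129 129 129 130 129 130 130 129
 129 129 129 130 130 131 130 131 131 133  99  97 115 118 116 118 117 116
 116 115 117 117 117 118 116 116 117 117 117]
```

View pics/c12.png

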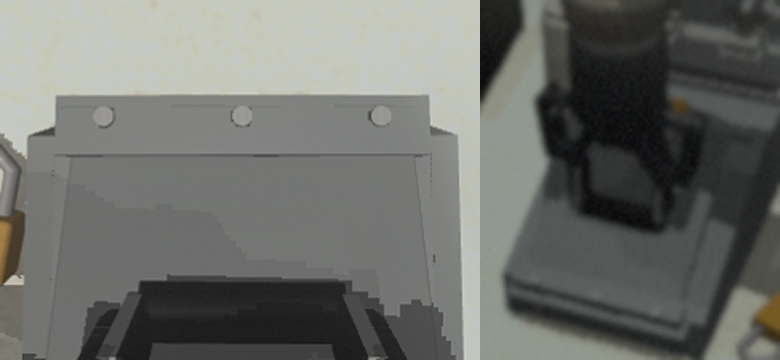

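The view shows the tongue edge fully hidden under the lip, cover and lip centred (243 against 242.5 px), and the lip pulling down with 6 N. I'll slide it along its own plane to the stop, still tilted.

```bash
python3 -m jog '0.7 0 -1 0; 1.4 0 -2 0; 2.1 0 -3 0; 2.8 0 -4 0; 3.5 0 -5 0; 4.2 0 -6 0; 4.6 0 -6.5 0; 4.6 0 -6.5 0'; python3 -c "
from h import *
to([.5249,-.06,.0999],1.5)
c=shot('wrist','w13');g=cv2.cvtColor(c['color'],cv2.COLOR_RGB2GRAY)
for k in (260,345): print(k,g[140:185,k])"
```

```text
time: 21.9
ee_pos: [0.5255, -0.037, 0.0991]
tcp_rot: [33.1, 89.6, -55.5]
wrist_force: [-3.4, -15.8, 5.3]
opening: 0.0624
rows [-0.7 -1.1 22.9] turn -0.1 p [ 0.5255 -0.037   0.0991] yaw 1.4 F [ -3.4 -15.8   5.3]
260 [129 129 131 129 130 130 129 129 130 130 129 130 130 130 130 131 131 130
 131 132 131 131 131 109 101 113 116 115 116 115 115 114 115 115 116 116
 116 115 117 114 115 116 115 115 115]
345 [130 130 129 130 129 129 129 129 129 130 130 129 129 130 130 131 129 130
 131 130 130 131 132  96 108 115 115 115 115 116 115 115 115 115 115 116
 115 116 114 116 116 116 115 115 116]
```

```bash
python3 -m jog '1 0 1.5 0; 2 0 2.5 0; 3 0 3 0; 4.5 0 3.5 0; 6 0 4 0; 7.5 0 5 0; 7.5 0 5 0; 7.5 0 5 0'; python3 -c "
from h import *
to([.5249,-.046,.0823],1.5)
c=shot('wrist','w14');g=cv2.cvtColor(c['color'],cv2.COLOR_RGB2GRAY)
for k in (260,345): print(k,g[140:185,k])"
```

```text
time: 22.95
ee_pos: [0.5258, -0.0431, 0.0932]
tcp_rot: [33.5, 89.5, -55.1]
wrist_force: [-7.9, -22.5, 18.8]
opening: 0.0624
rows [10.9 -1.   2.8] turn -0.1 p [ 0.5258 -0.0431  0.0932] yaw 1.4 F [ -7.9 -22.5  18.8]
260 [131 132 131 131 131 132 131 130 131 130 132 131 132 131 133 122  91 112
 122 121 120 121 121 120 121 121 120 121 121 122 121 120 122 121 121 120
 121 120 121 120 120 120 121 122 120]
345 [130 130 131 130 131 130 131 131 130 131 131 131 130 131 134 101  71 112
 123 121 121 120 122 119 120 121 121 121 122 121 121 120 121 121 122 121
 121 120 122 121 120 120 121 121 121]
```

```bash
python3 -m jog '0 -0.3 1 0; 0 -0.5 2 0; 0 -0.5 3 0; 0 -0.5 4 0; 0.5 -0.5 4.5 0; 1 -0.5 5 0; 1.5 -0.5 5.5 0; 2 -0.5 6 0'; python3 -c "
from h import *
to([.5249,-.0497,.0838],1.5)
c=shot('wrist','w15');g=cv2.cvtColor(c['color'],cv2.COLOR_RGB2GRAY);print(status.get_obs()['torque'])
for k in (260,345): print(k,g[140:165,k])"
```

```text
time: 24.0
ee_pos: [0.5258, -0.0462, 0.0893]
tcp_rot: [76.3, 89.8, -12.2]
wrist_force: [0.0, -6.0, 5.7]
opening: 0.0622
rows [ 5.5 -1.   3.5] turn -0.0 p [ 0.5258 -0.0462  0.0893] yaw 1.5 F [ 0.  -6.   5.7]
[-0.94061228  0.14548888 -0.00120867]
260 [131 132 131 131 131 131 131 131 130 131 132 135  91 111 124 121 123 122
 123 122 122 122 122 123 122]
345 [130 130 131 130 132 130 131 129 131 130 133 123  87  75 115 125 124 122
 122 122 121 122 123 123 123]
```

```bash
python3 -m jog '0.5 -0.3 0.2 0; 1 -0.6 0.4 0; 1.5 -0.6 0.6 0; 2 -0.6 0.8 0; 2.5 -0.6 1 0; 3 -0.6 1.2 0; 3.5 -0.6 1.4 0; 4 -0.6 1.6 0'; python3 -c "
from h import *
to([.5249,-.0497,.0838],1.5)
c=shot('wrist','w16');g=cv2.cvtColor(c['color'],cv2.COLOR_RGB2GRAY);print(status.get_obs()['torque'])
for k in (260,345): print(k,g[140:165,k])"
```

```text
time: 25.05
ee_pos: [0.5259, -0.0484, 0.086]
tcp_rot: [66.9, 89.6, -21.6]
wrist_force: [1.6, -10.4, 8.9]
opening: 0.0628
rows [ 2.2 -1.   1.2] turn -0.0 p [ 0.5259 -0.0484  0.086 ] yaw 1.5 F [  1.6 -10.4   8.9]
[-1.67353037 -0.1734661   0.0595773 ]
260 [132 132 130 133 131 132 132 135 135  93 101 123 126 126 125 126 125 126
 125 125 125 125 125 125 125]
345 [132 131 132 132 132 132 132 133 123  86  77 118 127 127 126 126 125 125
 126 125 124 125 125 125 125]
```

```bash
python3 -m jog '0.5 -0.3 0.2 0; 1 -0.5 0.4 0; 1.5 -0.5 0.6 0; 2 -0.5 0.8 0; 2.5 -0.5 1 0; 3 -0.5 1.2 0; 3 -0.5 1.2 0; 3 -0.5 1.2 0'; python3 -c "
from h import *
to([.5249,-.0497,.0838],1.5)
c=shot('wrist','w17');g=cv2.cvtColor(c['color'],cv2.COLOR_RGB2GRAY);print(status.get_obs()['torque'])
for k in (260,345): print(k,g[140:165,k])"
```

```text
time: 26.1
ee_pos: [0.5259, -0.05, 0.0834]
tcp_rot: [65.2, 89.6, -23.4]
wrist_force: [3.1, -12.3, 10.7]
opening: 0.0619
rows [-0.4 -1.  -0.4] turn -0.0 p [ 0.5259 -0.05    0.0834] yaw 1.5 F [  3.1 -12.3  10.7]
[-1.98518231 -0.32125456  0.09115253]
260 [132 132 133 132 133 133 135  94 102 125 128 130 128 128 127 127 127 127
 127 127 128 127 127 128 128]
345 [133 131 132 131 132 134 123  87  78 119 130 127 128 127 127 128 128 128
 127 127 128 128 127 127 127]
```

```bash
python3 -m jog '0.5 -0.3 0.2 0; 1 -0.5 0.4 0; 1.5 -0.5 0.6 0; 2 -0.5 0.8 0; 2.5 -0.5 1 0; 3 -0.5 1.2 0; 3 -0.5 1.2 0; 3 -0.5 1.2 0'; python3 -c "
from h import *
to([.5249,-.0497,.0838],1.5)
c=shot('wrist','w18');g=cv2.cvtColor(c['color'],cv2.COLOR_RGB2GRAY);print(status.get_obs()['torque'])
for k in (260,345): print(k,g[140:165,k])"
```

```text
time: 27.15
ee_pos: [0.5261, -0.0506, 0.0825]
tcp_rot: [78.7, 89.4, -9.8]
wrist_force: [-1.5, -6.6, 23.8]
opening: 0.0622
rows [-1.3 -1.1 -0.9] turn -0.0 p [ 0.5261 -0.0506  0.0825] yaw 1.5 F [-1.5 -6.6 23.8]
[-0.96490268  0.42235152  0.11777931]
260 [132 133 133 133 132 135 113  87 118 130 128 129 128 128 128 128 128 128
 129 128 128 127 128 128 128]
345 [133 132 133 132 132 135 104  78  79 121 130 128 128 128 127 128 128 128
 127 128 128 127 127 127 129]
```

It has hit bottom (24 N, tilt estimate ≈0°). Now I'll ease off, release, rise and look.

```bash
python3 -m jog '-1 0 -0.5 0; -2 0 -1 0; -2 0 -1 0; -2 0 -1 0; -2 0 -1 0; -2 0 -1 0; -10 0 -1 0; -40 0 -1 0' 1; python3 -m jog '-50 0 -5 0; -100 0 -10 0; -150 0 -15 0; -175 0 -20 0; -175 0 -20 0; -175 0 -20 0; -175 0 -20 0; -175 0 -20 0'; python3 -c "
from h import *
c=shot('wrist','w19');to([.525,-.03,.298],1.5)
cv2.imwrite('pics/w19z.png',cv2.resize(cv2.imread('pics/w19.png')[60:300,160:480],(800,600),interpolation=cv2.INTER_CUBIC))"
```

```text
time: 28.2
ee_pos: [0.5219, -0.0486, 0.1166]
tcp_rot: [-96.8, 89.8, 174.7]
wrist_force: [0.3, -0.5, 1.3]
opening: 0.0852
time: 29.2
ee_pos: [0.522, -0.0288, 0.2914]
tcp_rot: [-93.3, 89.9, 178.2]
wrist_force: [0.8, 0.7, -0.0]
opening: 0.0855
rows [-6.4  2.9  1.3] turn 0.0 p [ 0.5221 -0.0288  0.2916] yaw 1.5 F [-0.1  1.   0.2]
```

View pics/w19z.png

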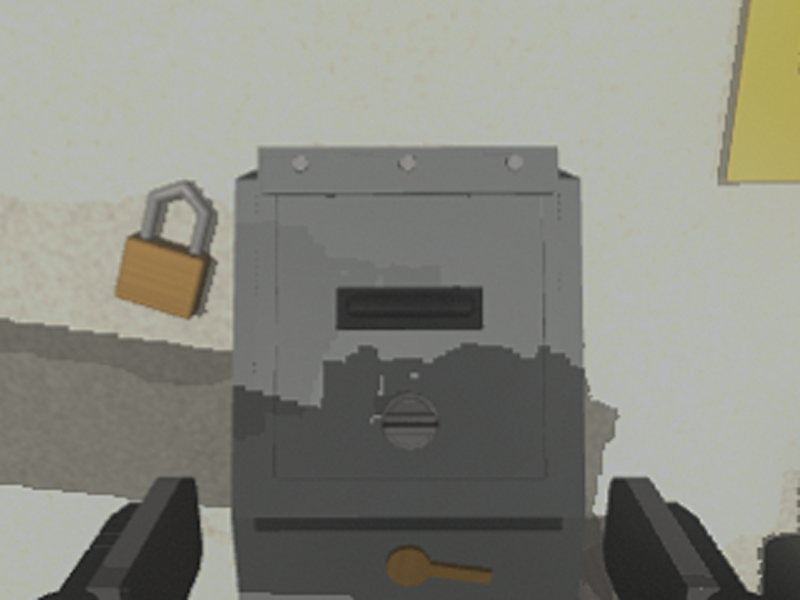

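The view (12th and last picture) shows the cover flat over the opening. Its edges at columns 275 and 547 centre on 411, against 408 for the lip and machine; the upper edge is at row 478 and the stud slot at (410,422), lying across. I'll now compute the cover's slope position and the stud target.

Run:
```python
from h import *
np.set_printoptions(precision=4,suppress=True)
c=load('w19');f=lambda L:np.array(L,float)/2.5+[160,60]-.3
A=R.from_euler('ZY',[-88.5,-22],degrees=True).as_matrix()
O=np.array([.5268,-.0527,.0735])
def pl(uv,z):
    o,d=ray(c,f(uv));n=A[:,2];Q=O+n*z/1e3;P=o+d*(((Q-o)@n)/(d@n))[:,None];return ((P-O)@A*1e3).round(1)
print('upper corners (z4, expect x88 y+-70)',pl([(274,478),(547,478)],4))
print('side at mid',pl([(274,400),(546,400)],4))
print('lip edge ends (z12; -60,+-75)',pl([(258,193),(558,193)],12))
print('rib far edge (z26, x+5)',pl([(337,329),(482,329)],26))
print('stud slot centre (z31.5; 58)',pl([(410,420),(410,426)],31.5))
o,d=ray(c,f([(410,424)]))
S=O+A@np.array([58,0,31.5])/1e3;print('S nominal',S)
print('lever',onz(load('scene0'),[(245,225)],.2))
p,Rt=tool();to(S+[0,0,.04],91.5)
g=cv2.cvtColor(c['color'],cv2.COLOR_RGB2GRAY);u=int(f([(410,0)])[0,0]);print(g[212:245,u])
```

```text
upper corners (z4, expect x88 y+-70) [[ 86.8 -69.2   4. ]
 [ 86.8  71.7   4. ]]
side at mid [[ 46.7 -69.6   4. ]
 [ 46.7  71.6   4. ]]
lip edge ends (z12; -60,+-75) [[-60.1 -77.5  12. ]
 [-60.1  77.4  12. ]]
rib far edge (z26, x+5) [[ 11.2 -35.   26. ]
 [ 11.2  36.1  26. ]]
stud slot centre (z31.5; 58) [[55.3  0.7 31.5]
 [58.2  0.7 31.5]]
S nominal [ 0.5279 -0.0947  0.1244]
lever [[ 0.4245 -0.2367  0.2   ]]
rows [127.1   4.2  66. ] turn -90.0 p [ 0.5221 -0.0288  0.2916] yaw 1.5 F [-0.1  1.   0.2]
[75 75 76 76 65 79 82 73 88 84 81 83 77 60 69 85 80 48 55 88 93 82 89 92
 93 92 88 88 79 76 76 75 75]
```

The cover is at apron x ≈ -1.2 (against the stop), y ≈ +1 mm, flat; the bias-corrected stud is at about x = 0.5273, y = -0.093, z = 0.124. I'll turn the jaws to straddle the wing and approach.

```bash
python3 -m jog '10 0 8 -10.6; 25 1 17 -21.2; 45 1 26 -31.8; 65 2 35 -42.4; 85 3 45 -53; 105 3 55 -63.6; 120 3.5 61 -74.2; 131 3.5 66 -84.8' 0.42 30; python3 -c "
from h import *
print(status.get_obs()['q'].round(0));to([.5273,-.0947,.114],91.5)"
```

```text
time: 30.25
ee_pos: [0.5271, -0.0949, 0.1601]
tcp_rot: [172.8, 89.9, 169.4]
wrist_force: [0.2, 0.4, -0.2]
opening: 0.036
[-10.   2.  -1.  87.   0.  -7.]
rows [46.1  0.2  0.2] turn -4.9 p [ 0.5271 -0.0949  0.1601] yaw 86.6 F [ 0.2  0.4 -0.2]
```

Run:
```python
from h import *
np.set_printoptions(linewidth=200)
c=shot('wrist','w20');g=cv2.cvtColor(c['color'],cv2.COLOR_RGB2GRAY)
A=R.from_euler('ZY',[-88.5,-22],degrees=True).as_matrix();O=np.array([.526,-.0522,.0735])
for nm,q in(('top',(56.5,0,31.5)),('wing+y',(56.5,13,31.5)),('wing-y',(56.5,-13,31.5)),('x+',(61.5,-13,31.5)),('x-',(51.5,-13,31.5)),('flange',(56.5,-12,12)),('plateupper',(86.8,-50,4))):
    print(nm,proj(c,O+A@np.array(q)/1e3).round(1))
u=proj(c,O+A@np.array((56.5,0,31.5))/1e3)[0].round().astype(int)
sub=g[u[1]-44:u[1]+36:4,u[0]-40:u[0]+41:2]
for i,r in enumerate(sub): print(u[1]-44+4*i,' '.join(f'{v:3d}' for v in r))
print('col0',u[0]-40)
```

```text
top [[322.4 223. ]]
wing+y [[323.9 239.9]]
wing-y [[320.8 205.4]]
x+ [[313.9 207. ]]
x- [[327.6 203.9]]
flange [[311.  198.6]]
plateupper [[260.  151.9]]
179 141 141 140 141 140 141 141 141 141 140 141 141 140 142 140 141 141 141 140 142 141 140 141 141 140 141 141 140 141 140 140 139 140 140 140 140 140 139 139 145  54
183 140 141 141 140 140 140 141 141 141 141 140 140 140 141 141 142 141 142 141 140 142 142 141 141 141 140 141 141 142 139 140 141 140 140 141 141 139 140 139 143  56
187 140 141 141 140 140 140 139 140 140 140 140 141 141 141 140 141 140 141 142 142 141 141 142 140 141 140 140 140 140 140 140 139 140 140 140 139 139 145 148 143  58
191 140 139 140 140 140 140 141 140 140 141 141 140 141 141 140 141 140 140 140 140 140 141 139 140 140 141 140 140 140 140 140 140 140 141 139 140 147 150 150 151  62
195 140 140 140 140 140 140 139 140 140 141 141 142 140 105  97 102 135 141 141 141 139 140 140 139 139 140 140 141 140 140 140 138 139 139 139 144 149 149 149 153  68
199 139 139 140 138 139 139 139 141 128 136 167 167 165 165 165 166 166 168 114 139 136 140 139 140 139 13
[... 1722 characters left out ...]
 75 103 123 122 121
243  83  53  42  45  94  92  92  91  92  92  91  93  92  93  92  92  93  87 104  97  57  43  90 129 148 149 150 152  90  94  92  93  93  93  93  96  47  50  77  94  93
247  77  40  40  38  93  92  92  91  91  92  92  93  93  93  92  92  93  92  93  93  94  91 137 148 148 147 147 148 138 138 149 107 140 106  90 145  41  47  46  91  93
251  51  42  43  39  89  92  91  92  92  92  93  93  92  92  92  93  91  90  88 128 140 146 147 148 147 148 147 147 148 147 148 147 147 147 148 130  45  48  50  77  92
255  40  44  41  40  89  91  91  92  91  93  92  92  92  93  92  92  88 149 148 148 148 147 148 147 148 148 147 147 148 147 147 147 147 147 148 130  43  48  49  46  92
col0 282
```

```bash
python3 -m jog '12 -1.2 1 -5; 24 -1.2 1 -5; 34 -1.2 1 -5; 40 -1.2 1 -5; 44 -1.2 1 -5; 46 -1.2 1 -5; 46 -1.2 1 -5; 46 -1.2 1 -5'; python3 -c "
from h import *
to([.528,-.0962,.114],91.5)"
```

```text
time: 31.3
ee_pos: [0.5286, -0.0959, 0.1155]
tcp_rot: [-14.2, 90.0, -12.8]
wrist_force: [-0.2, -0.2, 0.6]
opening: 0.0363
rows [ 1.5 -0.3 -0.7] turn -0.2 p [ 0.5286 -0.0959  0.1155] yaw 91.3 F [-0.2 -0.2  0.6]
```

Free of contact. Now I'll close gently on the wing.

```bash
python3 -m jog '0 0 0 0; 0 0 0 0; 0 0 0 0; 0 0 0 0; 0 0 0 0; 0 0 0 0; 0 0 0 0; 0 0 0 0' 0 30; python3 -c "
from h import *
to([.528,-.0962,.114],91.5);print(status.get_obs()['torque'],status.get_obs()['opening'])"
```

```text
time: 32.3
ee_pos: [0.5287, -0.0966, 0.1155]
tcp_rot: [-72.1, 89.9, -70.8]
wrist_force: [0.3, -5.6, 1.2]
opening: 0.0122
rows [ 1.5  0.4 -0.6] turn -0.2 p [ 0.5287 -0.0966  0.1155] yaw 91.3 F [ 0.3 -5.6  1.2]
[-1.3447204  -0.03038793  0.07372699] 0.012213112296582677
```

```bash
python3 -m jog '2 -0.8 0 0; 4 -1.6 0 0; 6 -2.4 0 0; 8 -3.2 0 0; 9.5 -3.8 0 0; 9.5 -3.8 0 0; 9.5 -3.8 0 0; 9.5 -3.8 0 0'; python3 -c "
from h import *
to([.528,-.0962,.114],91.5);print(status.get_obs()['torque'],status.get_obs()['opening'])"
```

```text
time: 33.3
ee_pos: [0.5289, -0.0999, 0.1074]
tcp_rot: [-18.6, 89.9, -17.2]
wrist_force: [-4.1, -2.8, 12.9]
opening: 0.0121
rows [-6.6  3.7 -0.8] turn -0.2 p [ 0.5289 -0.0999  0.1074] yaw 91.3 F [-4.1 -2.8 12.9]
[-0.68015053  0.84218977 -0.01669071] 0.012145994515078005
```

Pushed about 8.7 mm along the stud's axis at 13 N, so it's fully in. Now the quarter turn clockwise.

```bash
python3 -m jog '0 0 0 8; 0 0 0 16; 0 0 0 25; 0 0 0 34; 0 0 0 44; 0 0 0 54; 0 0 0 64; 0 0 0 72'; python3 -c "
from h import *
to([.528,-.0962,.114],1.5);print(status.get_obs()['torque'],status.get_obs()['opening'])"
```

```text
time: 34.3
ee_pos: [0.5278, -0.1003, 0.1071]
tcp_rot: [-31.2, 89.9, -102.2]
wrist_force: [-8.4, -3.5, 15.4]
opening: 0.0096
rows [-6.9  1.5 -3.8] turn 17.5 p [ 0.5278 -0.1003  0.1071] yaw 19.0 F [-8.4 -3.5 15.4]
[-0.80618444  1.9127953   0.00537239] 0.009570478922755777
```

```bash
python3 -m jog '0 0 0 7; 0 0 0 14; 0 0 0 20; 0 0 0 20; 0 0 0 20; 0 0 0 20; 0 0 0 20; 0 0 0 20'; python3 -c "
from h import *
to([.528,-.0962,.114],1.5);print(status.get_obs()['torque'],status.get_obs()['opening'])"
```

```text
time: 35.3
ee_pos: [0.5278, -0.1, 0.1067]
tcp_rot: [-43.7, 89.9, -134.4]
wrist_force: [-8.5, -2.6, 10.9]
opening: 0.0096
rows [-7.3  0.2 -3.8] turn -2.2 p [ 0.5278 -0.1     0.1067] yaw -0.7 F [-8.5 -2.6 10.9]
[-0.79209959  1.47446624 -0.02729301] 0.00964747203995305
```

```bash
python3 -m jog '0 0 0 0; 0 0 0 0; 0 0 0 0; 0 0 0 0; 0 0 0 0; 0 0 0 0; -15 0 0 0; -40 0 0 0' 0.4; python3 -m jog '-45 0 -15 0; -90 0 -30 0; -135 0 -50 0; -180 0 -71 0; -185 0 -71 0; -185 0 -71 0; -185 0 -71 0; -185 0 -71 0' 1
python3 - <<'E'
from h import *
np.set_printoptions(linewidth=200)
c=shot('wrist','w21');to([.5221,-.0288,.2916],1.5);shot('side','s21')
g=cv2.cvtColor(c['color'],cv2.COLOR_RGB2GRAY)
A=R.from_euler('ZY',[-88.5,-22],degrees=True).as_matrix();O=np.array([.5268,-.0527,.0735])
P=lambda q:proj(c,O+A@np.array(q)/1e3)[0].round(1)
for q in ((56.8,.8,31.5),(56.8,.8,25),(43.8,.8,27),(69.8,.8,27),(86.8,0,4)): print(q,P(q))
u=P((56.8,.8,27)).round().astype(int)
for r in range(u[1]-18,u[1]+32,2): print(r,' '.join(f'{v:3d}' for v in g[r,u[0]-22:u[0]+23]))
print('col0',u[0]-22)
# same-frame edges: upper edge of cover
k=u[0]-25;print(g[u[1]+10:u[1]+40,k], u[1]+10)
E
```

```text
time: 36.3
ee_pos: [0.5282, -0.0996, 0.1464]
tcp_rot: [-99.7, 89.9, 169.6]
wrist_force: [-0.5, 0.3, 0.3]
opening: 0.0342
time: 37.3
ee_pos: [0.5291, -0.029, 0.3297]
tcp_rot: [-91.2, 89.9, 178.1]
wrist_force: [0.2, -1.0, -0.2]
opening: 0.0852
rows [38.3 -7.  -0.1] turn -2.2 p [ 0.5292 -0.029   0.3299] yaw -0.7 F [0.5 0.3 0.1]
(56.8, 0.8, 31.5) [320.1 216.1]
(56.8, 0.8, 25) [320.2 216. ]
(43.8, 0.8, 27) [319.9 206.3]
(69.8, 0.8, 27) [320.6 225.8]
(86.8, 0, 4) [320.7 236.9]
198 129 129 129 130 129 130 129 104  92  93  95  81  76  77  77  77  78  77  77  73 117 128 127 127 127 128 128 130  92  74  74 117 128 128 127 127 126 126 126 127 127 129  94  75  77
200  75  75  75  76  75  74  90  83  78  77  79  77  78  77  77  78  77  78  78  76  75  91  81  75  75  75  75  76  77  77  77  78  75  75  76  75  89  93  93  81  75  76  78  78  78
202  75  78  78  78  76  77  76  78  77  77  78  76  76  78  77  78  78  70  70  68  70  69  76  78  76  77  77  77  77  78  77  78  77  78  78  77  78  77  78  78  78  79  78  78  79
204  75  78  78  78  77  78  78  78  77  77  76  76  77  78  78  73  72 
[... 3380 characters left out ...]
 80  80  80  80  78  80  77  79  79  79  79
242  79  79  79  79  79  79  79  79  78  78  77  79  79  78  78  77  78  79  79  78  79  78  78  78  80  78  78  78  79  78  78  78  79  79  79  78  78  79  79  79  78  79  79  80  80
244  78  78  79  79  77  79  79  79  79  79  79  78  78  78  78  78  78  78  80  79  78  78  78  79  79  79  79  78  79  78  79  79  77  78  80  78  79  79  80  77  79  79  79  80  79
246  78  79  81  78  79  79  77  79  79  78  78  78  79  78  78  78  78  78  79  77  80  78  78  79  78  79  78  79  77  78  77  78  79  78  77  78  78  80  79  79  79  78  78  77  79
col0 298
[77 78 77 77 75 77 77 79 78 77 78 77 73 76 80 78 80 79 79 78 79 79 79 79 81 81 69 54 50 52] 226
```

```bash
python3 -c "
from h import *
print(bot.job_done())"
```

```text
the job is handed in; nothing more can be done
None
```

The cover is back on the machine, with the stud turned a quarter turn clockwise and let go. I handed the job in at about 37 s. The hand-in gives no verdict, so this is based on my own checks.

**What I did:** The tool always points straight down, so I gripped the rib by its two ends to let the cover pivot. I tilted it against the machine's lip and slid the tongue under the lip. Lifting the rib raised the cover to about 13° off the face. I then slid it down to the stop and swung it flat. Last, I pinched the wing, pushed the stud in about 8.7 mm, turned it 90° and let go.

**Last checks that agreed:**
- **Cover:** it is flat, about 1.2 mm down the slope from nominal and against the stop. It sits about 1 mm sideways, inside the flange play, and its upper edge had not moved after fastening.
- **Stud:** the slot now lies along the slope, within about 2–3°.
- **Arm:** it is clear of everything, and the wrist force is about 0.

**What I could not confirm:**
- **Catch depth:** I did not measure that the stud sprang back to 4 mm. I infer it from the stud being pushed fully in, turning freely and staying turned.
- **Step 1:** while tilted, the tongue read about -62 to -66 mm along the slope by arm and grip estimates. The limit is -64 mm and the error is several millimetres. The stop contact and the final pose suggest it was really deeper.
- **Arm against camera:** they disagreed by 2–4 mm along the slope, probably because the cover slipped in the grip. The tilt I pressed in at the lip also relaxed from about 32° to about 25° from level, so I used the lift under the lip to get the tilt back.
- **Bystanders:** I made no separate final check. The padlock and key blank looked unmoved in my last viewed picture, taken before the stud was turned, and I felt no unexpected contact.

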